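# Top up the pearl-tin rack and swing its bar shut

### The arm

A 7-joint arm with a two-finger parallel gripper is mounted at the origin on the work surface. World frame = base frame: x ahead of the robot, y to its left, z up, the work surface at z = 0. Lengths are in m, angles in rad, forces in N, time in s.
With the tool pointing down it reaches from about 0.4 to 0.85 m from the base axis. Payload 4.4 kg.
Tool frame: the origin (TCP) lies at the very end of the fingers, on their centre line; the grasp point (between the pads) lies 19 mm behind it (env.grip_depth is the distance from the TCP to the grasp point, in m); z points along the fingers, y is the line along which they close (so a half turn about z gives the same grasp; the last joint's range is limited). The gripper opens to 94 mm and grips with 3 to 60 N. Pads are 16 mm wide; open, the fingers measure 119 mm over their backs; the gripper's body (75 mm by 177 mm) begins 78 mm behind the grasp point.
Start: joints at [1.095, 0.628, 0.038, 1.517, -0.027, 0.996, -0.02], TCP at [0.259, -0.596, 0.205] pointing down, gripper open.
Joint ranges: [-3.06, 3.06], [-0.37, 2.12], [-1.25, 1.32], [0.18, 2.47], [-1.1, 4.24], [0.23, 1.98], [-2.94, 2.94]. Speed limits (rad/s): [2.57, 2.57, 3.14, 3.14, 3.14, 3.14, 3.14].

### API

Orientations are given as a unit quaternion [w, x, y, z].
In Python, from station import monitor, read_camera, calibration, env, finder gives the robot as it stands.
- The arm moves only by the shell command python3 -m creep 'ROWS'. ROWS is JSON, a list of rows, each a list of 7 numbers: the turn, a rotation vector about the tool's x, y, z in rad, then the shift along the tool's x, y, z in m, then the closure, from 0 (fully open) to 1 (shut). A call has 1 to 12 rows; each row is the pose to reach, as a shift and turn from the pose commanded when the call began, along the tool's axes at that moment; what a row does not reach only later rows make up. A row lasts 1/10 s, in which the tool goes at most 50 mm and 8.59 degrees, less where a joint would pass 70% of its speed; a pose out of reach is approached as far as the arm can. A call with a gripper value outside its range is refused whole. The fingers move at their own pace and stop on an object; the grip force is fixed at half the most. Time passes only in rows, so rows that repeat a pose let the fingers close. It gives the time, the measured TCP pose, the force, the opening and the grip force at its end, in the units of the state.
- monitor.read_state(): the state, without advancing time (a new reading comes with each control period).
- read_camera(name): name is "side" or "top" or "wrist"; returns the picture (384x512x3 uint8, blue, green, red); there is no depth.
- calibration(name): a dict with "K" (3x3 intrinsics, pixels), "extrinsics" (4x4, takes a point from world to camera coordinates); the wrist camera has in their place "hand_eye" (4x4, takes a point from camera to tool coordinates, whose origin is the TCP and whose axes are the flange's). Camera axes: x right, y up, looking along -z (the intrinsics and any distortion apply to the point x, -y, -z); pixel columns grow to the right and rows downward; lengths in m; the calibration is good to about 2 mm. A picture is of the moment at which its call begins: read the wrist's pose just before it. calibration takes no time and is no camera call.
- env.close_job(): hands the job in; it is judged then, once.
Trained networks look in the newest picture that a camera, given by its name, has taken for a name from the list of things; names that differ only in an ending like _2 or _b are one class to them, and where a whole thing is asked for, a point or a joint stands for the part that bears it (a point fixed in the world has none). Each returns a list of dicts, best first, with "score" (0 to 1); they miss things now and then, are a little off and sometimes report something else, mostly with a low value. They report only what shows in the picture. A call takes as long as a camera call. They do not tell look-alikes from the thing itself.
- finder.spot_in(camera, target): "uv" ([column, row] in pixels, amid what is visible of it).
- finder.masks_of(camera, target): "mask" (384x512 bool, what is visible of it) and "uv" ([column, row] in pixels, amid what is visible of it).
- finder.pinpoint(camera, target): "uv" ([column, row] in pixels: a listed point, or the origin of a listed thing).
The state is a dict: "t": time; "joint_pos": joint angles; "qvel": joint speeds; "joint_torque": joint torques, N m; "position": TCP position; "tcp_rot": TCP orientation; "force": force on the tool from outside, world axes, zero at the start; "ft_torque": the same for the moment, N m; "gripper_width": opening from 0.0 (shut) to 1.0 (fully open); "finger_force": force on a finger pad.
Only numpy, scipy, OpenCV 4.12 (cv2) and the standard library are available. Lean on these libraries where they do the work, as an engineer would, in place of code of your own. Each camera call takes 0.05 s, during which the arm holds its last target. There are 200 camera calls.

### The job

Two of the four pockets in the bench rack are empty: slide the two spare pearl tins along the table, standing, into the empty pockets, one each, until they are fully home against the back board. Then swing the rack's steel retaining bar over the tins and all the way down in front of them. Do not lift or tip any tin, and leave the tins already in the rack and everything else on the table where they are.

Things in the scene. Friction and masses are not known exactly. Their poses are not given: they have to be found in the camera images.
- rack: low plywood rack fixed to the table, 422 mm wide (y), four pockets open at the top and front (-x, towards the robot), without floor. Origin on the table, mid-width, at the depth of home tins' centres. Back board's inner face at x = +42 mm; pocket walls reach from it to x = -12 mm, 6 mm thick, 45 mm high, 104 mm apart (98 mm clear). A home tin sticks out 30 mm in front of them
- pocket0 (a point): pocket 0, counted from the robot's right (-y) to left: point on the table where the centre of a tin lies when it is home and central; axes as the rack. It may be empty or hold a tin
- pocket1 (a point): pocket 1, counted from the robot's right (-y) to left: point on the table where the centre of a tin lies when it is home and central; axes as the rack. It may be empty or hold a tin
- pocket2 (a point): pocket 2, counted from the robot's right (-y) to left: point on the table where the centre of a tin lies when it is home and central; axes as the rack. It may be empty or hold a tin
- pocket3 (a point): pocket 3, counted from the robot's right (-y) to left: point on the table where the centre of a tin lies when it is home and central; axes as the rack. It may be empty or hold a tin
- bail (a joint): hinge of the retaining bar, a U of 8 mm round steel as wide as the rack, pivoted at its ends 30 mm above the rack's y axis; cross bar 62 mm from the pivot. 0 = up, leaning 40 degrees back over the back board; 0.70 = straight up; 2.27 = fully down, level in front of the tins. Stiff (about 3 N at the bar), stays where it is left
- bail_bar (a point): middle of the length of the retaining bar's cross bar, on its centre line; the cross bar runs along the rack's y, 442 mm long
- tin_a: identical round closed tin of plain aluminium, 84 mm diameter, 60 mm tall, about 0.3 kg, with a few pearl beads on its lid; origin: centre of its underside, z up. Stands in one of the pockets from the start
- tin_b: identical round closed tin of plain aluminium, 84 mm diameter, 60 mm tall, about 0.3 kg, with a few pearl beads on its lid; origin: centre of its underside, z up. Stands in one of the pockets from the start
- spare_a: identical round closed tin of plain aluminium, 84 mm diameter, 60 mm tall, about 0.3 kg, with a few pearl beads on its lid; origin: centre of its underside, z up. Spare: stands on the table in front of the rack, on the left (+y)
- spare_b: identical round closed tin of plain aluminium, 84 mm diameter, 60 mm tall, about 0.3 kg, with a few pearl beads on its lid; origin: centre of its underside, z up. Spare: stands on the table in front of the rack, on the right (-y)
- clip_a: bystander: black plastic hair claw clip, 100 x 45 x 57 mm, lying near the robot; origin at the centre of its underside, x along its length
- clip_b: bystander: black plastic hair claw clip, 85 x 45 x 57 mm, left of the rack; origin at the centre of its underside
- glue_gun: bystander: yellow hot-glue gun lying on its side, 170 x 130 x 36 mm, left of the rack; origin under the middle of its barrel
- pearl_jar: bystander: jar of pearl beads with a white cap, 68 mm diameter, 110 mm tall, right of the rack; origin at the centre of its underside
- mug: bystander: white mug, 80 mm diameter, 90 mm tall, left, near the robot; origin at the centre of its underside
- small_tin: bystander: small flat aluminium tin, 54 mm diameter, 30 mm tall, on the right; origin at the centre of its underside
Mind the look-alikes: they are no part of the job. What is shaped like the spare_b but yellow is not meant.

How it is judged:
By the outcome, as a careful person would: the job done as asked, in the order asked, and still so for the second after the job is handed in, with the robot touching nothing.
It also fails if it takes over 72 s, if anything falls off the work surface, if the arm or the gripper's body presses on something with over 40 N, if the wrist force passes 120 N, or if a joint passes its speed limit or range.

## Working session

There is one attempt and no reset: what is moved stays moved. The work goes in short steps, Python scripts to look and compute and a shell command to move; the robot and the scene stay as the last step left them, time stands still between calls to the robot, and variables do not carry over. Pictures are saved under pics/ and viewed, at most 10 in all, crops included, and the job is handed in when it is done.

```bash
ls; mkdir -p pics
cat > h.py <<'E'
import numpy as np,cv2
from station import monitor, read_camera, calibration, env, finder
from scipy.spatial.transform import Rotation as R
def ray(cam,uv):
    c=calibration(cam);K=np.array(c["K"]);E=np.array(c["extrinsics"])
    d=np.linalg.inv(K)@[uv[0],uv[1],1]; d=np.array([d[0],-d[1],-d[2]])
    o=-E[:3,:3].T@E[:3,3]; return o,E[:3,:3].T@d
def at(cam,uv,z):
    o,d=ray(cam,uv); return o+d*(z-o[2])/d[2]
def proj(cam,p):
    c=calibration(cam);K=np.array(c["K"]);E=np.array(c["extrinsics"])
    q=E[:3,:3]@p+E[:3,3]; q=K@[q[0],-q[1],-q[2]]; return q[:2]/q[2]
E
python3 - <<'E'
from h import *
for c in("top","side"):
    im=read_camera(c);cv2.imwrite(f"pics/{c}0.png",im)
    print(c,calibration(c).keys(), ray(c,(256,192)))
    for n in("pocket0","pocket3","bail_bar","spare_a","tin_a","rack"):
        for d in finder.pinpoint(c,n): print(n,round(d["score"],2),np.round(d["uv"],1),np.round(at(c,d["uv"],0),3))
s=monitor.read_state();print(s)
E
```

```text
pics
top dict_keys(['K', 'extrinsics']) (array([ 0.36187727, -0.00589606,  1.50741272]), array([ 0.10483562,  0.01444265, -0.99448485]))
pocket0 0.77 [231.5 146.8] [0.667 0.093 0.   ]
pocket0 0.61 [199.7 150.1] [0.657 0.195 0.   ]
pocket3 0.77 [231.5 146.8] [0.667 0.093 0.   ]
pocket3 0.61 [199.7 150.1] [0.657 0.195 0.   ]
bail_bar 0.79 [250.4 137.6] [0.696 0.033 0.   ]
spare_a 0.82 [341.8 153.3] [ 0.642 -0.258  0.   ]
spare_a 0.73 [201.5 197.4] [0.505 0.188 0.   ]
spare_a 0.69 [402.2 144.7] [ 0.668 -0.45   0.   ]
spare_a 0.63 [320.  191.1] [ 0.522 -0.186  0.   ]
tin_a 0.93 [200.6 146.5] [0.668 0.192 0.   ]
tin_a 0.72 [301.5 150.5] [ 0.653 -0.13   0.   ]
tin_a 0.72 [232.7 151.4] [0.652 0.089 0.   ]
rack 0.78 [248.8 149.5] [ 0.657  0.038 -0.   ]
rack 0.47 [203.5 145.8] [0.671 0.183 0.   ]
side dict_keys(['K', 'extrinsics']) (array([0.45019233, 0.85590887, 0.69304894]), array([ 0.09045322, -0.81214428, -0.57649468]))
pocket0 0.9 [230.  190.7] [ 0.645 -0.114  0.   ]
pocket0 0.81 [212.  231.3] [0.658 0.092 0.   ]
pocket0 0.56 [222.6 208. ] [ 0.65  -0.019  0.   ]
pocket0 0.16 [229.3 191. 
[... 614 characters left out ...]
t_pos': array([ 1.09518453,  0.62836334,  0.03850158,  1.51742449, -0.02698316,
        0.99624262, -0.02000185]), 'qvel': array([-0.00153174, -0.00121357,  0.0018576 ,  0.0006985 ,  0.0006867 ,
       -0.0015033 ,  0.00015513]), 'joint_torque': array([-6.32899037e-05, -5.49449587e+01,  1.14304561e+00, -1.86912560e+01,
       -5.21648966e-02,  1.57469977e-02,  2.01535300e-05]), 'position': array([ 0.25901436, -0.59619254,  0.20549438]), 'tcp_rot': array([3.67122129e-05, 9.79082124e-01, 2.03465461e-01, 1.99829653e-05]), 'force': array([-1.23237523,  0.40883951, -0.53498889]), 'ft_torque': array([ 0.02153539, -0.03577152,  0.01289812]), 'finger_force': 0.0, 'gripper_width': 0.9985760695774857}
```

Run:
```python
import cv2
a=cv2.imread("pics/top0.png")[100:260,160:430];b=cv2.imread("pics/side0.png")[120:340,140:380]
cv2.imwrite("pics/c_top.png",cv2.resize(a,None,fx=2.9,fy=2.9,interpolation=3));cv2.imwrite("pics/c_side.png",cv2.resize(b,None,fx=2.7,fy=2.7,interpolation=3))
```

```text
(no output)
```

View pics/top0.png

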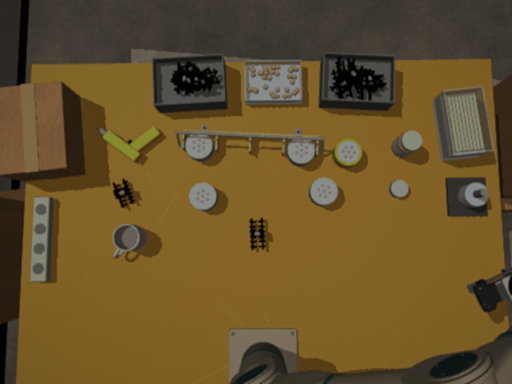

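View pics/c_top.png

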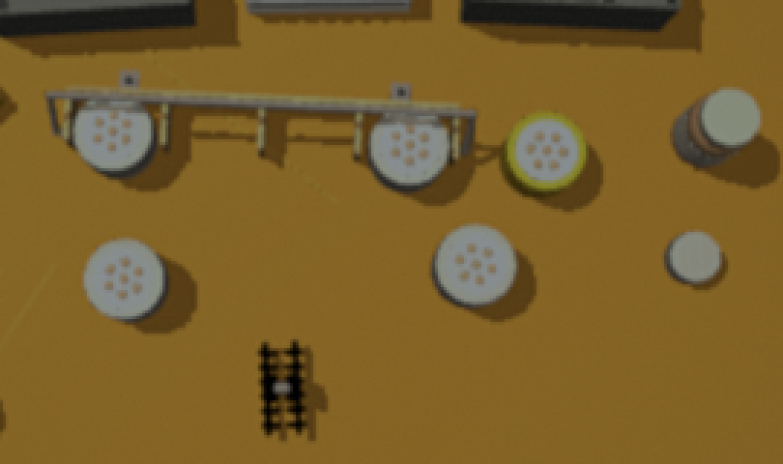

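View pics/c_side.png

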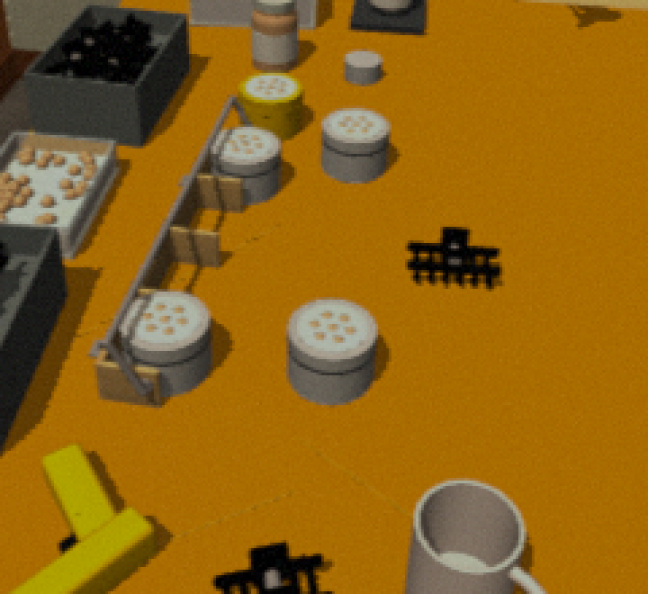

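The top crop shows tins in pocket 3 (px 199,146) and pocket 0 (301,151), so pockets 1 and 2 are empty. The spares are at (203,197) and (324,191). The yellow look-alike is at (348,152), beside the rack's right end, and the clip is at (257,233). The bar runs from about (176,133) to (324,139). Next I'll fit the tins accurately.

```bash
cat >> h.py <<'E'
from scipy.optimize import minimize
t=np.linspace(0,2*np.pi,48)
def cyl(cam,x,y,S=4):
    P=[proj(cam,np.array([x+.042*np.cos(a),y+.042*np.sin(a),z])) for a in t for z in(0,.06)]
    h=cv2.convexHull(np.float32(P)); m=np.zeros((384*S,512*S),np.uint8)
    cv2.fillConvexPoly(m,np.int32((h+.5)*S),1); return cv2.resize(m.astype(np.float32),(512,384),interpolation=cv2.INTER_AREA)
def fit(obs,x0):
    f=lambda p:sum(np.abs(cyl(c,*p)-m).sum()/cyl(c,*p).sum() for c,m in obs)
    r=minimize(f,x0,method="Nelder-Mead",options=dict(initial_simplex=[x0,np.add(x0,[.01,0]),np.add(x0,[0,.01])],xatol=2e-4,fatol=1e-3)); return r.x,r.fun
E
python3 - <<'E'
from h import *
M={}
for c in("top","side"):
    read_camera(c)
    M[c]=[d for n in("spare_a","tin_a") for d in finder.masks_of(c,n)]
for name,x0 in dict(A=(.515,.18),B=(.525,-.18),T3=(.65,.18),T0=(.64,-.125),Y=(.63,-.25)).items():
    for cs in(("top",),("side",),("top","side")):
        o=[]
        for c in cs:
            p=proj(c,np.array([*x0,.03])); L=[d for d in M[c] if np.hypot(*(np.array(d["uv"])-p))<12]
            if L:o.append((c,max(L,key=lambda d:d["score"])["mask"].astype(np.float32)))
        if o: r=fit(o,x0);print(name,cs,np.round(r[0],4),round(r[1],3),[int(m.sum()) for _,m in o])
for uv in((175.5,132.8),(323.8,138.6)): print(np.round(at("top",uv,.0775),4))
E
```

```text
Traceback (most recent call last):
  File "h.py", line 21, in fit
    r=minimize(f,x0,method="Nelder-Mead",options=dict(initial_simplex=[x0,np.add(x0,[.01,0]),np.add(x0,[0,.01])],xatol=2e-4,fatol=1e-3)); return r.x,r.fun
  File "h.py", line 20, in <lambda>
    f=lambda p:sum(np.abs(cyl(c,*p)-m).sum()/cyl(c,*p).sum() for c,m in obs)
               ~~~^^^^^^^^^^^^^^^^^^^^^^^^^^^^^^^^^^^^^^^^^^^^^^^^^^^^^^^^^^
  File "h.py", line 20, in <genexpr>
    f=lambda p:sum(np.abs(cyl(c,*p)-m).sum()/cyl(c,*p).sum() for c,m in obs)
                                             ~~~^^^^^^
  File "h.py", line 16, in cyl
    P=[proj(cam,np.array([x+.042*np.cos(a),y+.042*np.sin(a),z])) for a in t for z in(0,.06)]
       ~~~~^^^^^^^^^^^^^^^^^^^^^^^^^^^^^^^^^^^^^^^^^^^^^^^^^^^^^
  File "h.py", line 11, in proj
    c=calibration(cam);K=np.array(c["K"]);E=np.array(c["extrinsics"])
ValueError: time passes only in moves, steps and waits
```

```bash
sed -i 's/^from scipy.spatial.*/&\nimport functools\ncalibration=functools.cache(calibration)/' h.py
cat > m.py <<'E'
from h import *
M={}
for c in("top","side"):
    read_camera(c)
    M[c]=[d for n in("spare_a","tin_a") for d in finder.masks_of(c,n)]
for name,x0 in dict(A=(.515,.18),B=(.525,-.18),T3=(.65,.18),T0=(.64,-.125),Y=(.63,-.25)).items():
    for cs in(("top",),("side",),("top","side")):
        o=[]
        for c in cs:
            p=proj(c,np.array([*x0,.03])); L=[d for d in M[c] if np.hypot(*(np.array(d["uv"])-p))<12]
            if L:o.append((c,max(L,key=lambda d:d["score"])["mask"].astype(np.float32)))
        if o: r=fit(o,x0);print(name,cs,np.round(r[0],4),round(r[1],3),[int(m.sum()) for _,m in o])
for uv in((175.5,132.8),(323.8,138.6)): print(np.round(at("top",uv,.0775),4))
print(monitor.read_state()["t"])
E
python3 m.py
```

```text
A ('top',) [0.5056 0.1778] 0.04 [662]
A ('side',) [0.5067 0.1731] 0.035 [1146]
A ('top', 'side') [0.5059 0.1768] 0.118 [662, 1146]
B ('top',) [ 0.5179 -0.1884] 0.039 [670]
B ('side',) [ 0.5196 -0.1944] 0.047 [621]
B ('top', 'side') [ 0.5181 -0.1888] 0.12 [670, 621]
T3 ('top',) [0.6613 0.1911] 0.095 [625]
T3 ('side',) [0.6645 0.1871] 0.137 [1006]
T3 ('top', 'side') [0.6624 0.1902] 0.267 [625, 1006]
T0 ('top',) [ 0.6441 -0.1227] 0.082 [643]
T0 ('side',) [ 0.6455 -0.128 ] 0.176 [568]
T0 ('top', 'side') [ 0.6446 -0.1233] 0.292 [643, 568]
Y ('top',) [ 0.6361 -0.2653] 0.06 [664]
Y ('side',) [ 0.6383 -0.2796] 0.207 [436]
Y ('top', 'side') [ 0.6371 -0.267 ] 0.322 [664, 436]
[0.6957 0.2587 0.0775]
[ 0.6736 -0.1916  0.0775]
1.3
```

```bash
cat >> h.py <<'E'
YAW=-.054
def delta(p,yaw=YAW):
    s=monitor.read_state(); w,x,y,z=s["tcp_rot"]; Rt=R.from_quat([x,y,z,w])
    Rg=R.from_matrix(np.array([[np.cos(yaw),np.sin(yaw),0],[np.sin(yaw),-np.cos(yaw),0],[0,0,-1]]))
    print("turn",np.round((Rt.inv()*Rg).as_rotvec(),3),"shift",np.round(Rt.inv().apply(np.array(p)-s["position"]),4),"t",s["t"],"F",np.round(s["force"],1))
def wray(uv,s):
    c=calibration("wrist");H=np.array(c["hand_eye"]);K=np.array(c["K"]);w,x,y,z=s["tcp_rot"];Rt=R.from_quat([x,y,z,w])
    d=np.linalg.inv(K)@[uv[0],uv[1],1]; d=H[:3,:3]@[d[0],-d[1],-d[2]]
    return Rt.apply(H[:3,3])+s["position"],Rt.apply(d)
def wat(uv,s,z): o,d=wray(uv,s); return o+d*(z-o[2])/d[2]
E
python3 - <<'E'
from h import *
delta([.518,-.189,.17]); print(calibration("wrist")["hand_eye"],calibration("wrist")["K"])
E
```

```text
turn [-0.    -0.     0.464] shift [ 0.3998 -0.2703  0.0355] t 1.3 F [ 0.6  0.6 -0.1]
[[-3.94315438e-04  9.57364335e-01  2.88882977e-01  8.49371079e-02]
 [ 9.99999163e-01  2.14607070e-05  1.29384361e-03 -1.34967953e-03]
 [ 1.23248009e-03  2.88883245e-01 -9.57363542e-01 -1.79347102e-01]
 [ 0.00000000e+00  0.00000000e+00  0.00000000e+00  1.00000000e+00]] [[300.64731417   0.         254.45550642]
 [  0.         300.64731417 189.81431723]
 [  0.           0.           1.        ]]
```

```bash
python3 -m creep '[[0,0,0.15,0.04,-0.027,0.003,0],[0,0,0.3,0.08,-0.054,0.007,0],[0,0,0.464,0.12,-0.081,0.01,0],[0,0,0.464,0.16,-0.108,0.014,0],[0,0,0.464,0.2,-0.135,0.018,0],[0,0,0.464,0.24,-0.162,0.021,0],[0,0,0.464,0.28,-0.19,0.025,0],[0,0,0.464,0.32,-0.217,0.028,0],[0,0,0.464,0.36,-0.244,0.032,0],[0,0,0.464,0.4,-0.27,0.035,0],[0,0,0.464,0.4,-0.27,0.035,0],[0,0,0.464,0.4,-0.27,0.035,0]]'
python3 - <<'E'
from h import *
s=monitor.read_state(); im=read_camera("wrist"); cv2.imwrite("pics/w1.png",im)
for n in("spare_a","tin_a","pocket0","bail_bar","rack"):
    for d in finder.pinpoint("wrist",n): print(n,round(d["score"],2),np.round(d["uv"],1),np.round(wat(d["uv"],s,.0775 if n=="bail_bar" else 0),4))
np.savez("s1.npz",p=s["position"],r=s["tcp_rot"])
delta([.518,-.189,.17])
E
```

```text
t: 2.5
position: [0.5189, -0.1878, 0.1704]
tcp_rot: [-0.0, 1.0, -0.025, -0.0]
force: [-0.5, -1.1, -0.3]
gripper_width: 1.0
finger_force: 0.0
spare_a 0.66 [252.  173.1] [ 0.5186 -0.1831  0.    ]
spare_a 0.65 [322.8  63. ] [ 0.6364 -0.2658  0.    ]
tin_a 0.83 [189.6  62. ] [ 0.6447 -0.1225  0.    ]
rack 0.78 [45.5 61. ] [0.6537 0.0323 0.    ]
turn [ 0.    -0.    -0.003] shift [ 0.0003 -0.0017  0.0007] t 2.8 F [ 0.3 -0.8  0.3]
```

View pics/w1.png

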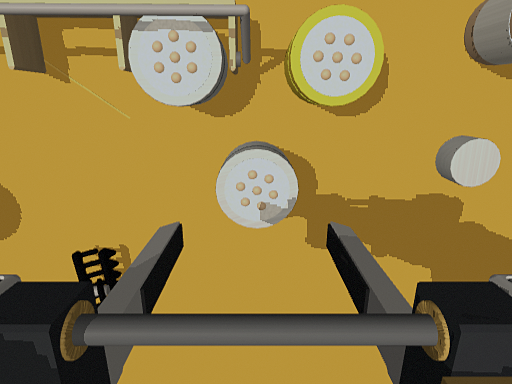

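The spare's lid centre is at (257,189) and the pocket 0 tin's lid centre bead at (175,58). The wall front ends show at about (127,70) and (45,72) in shadow, and the bar runs along row 10.

Run:
```python
from h import *
f=np.load("s1.npz");s=dict(position=f["p"],tcp_rot=f["r"])
for n,uv,z in(("B",(257,189),.062),("T0",(175,58),.062),("Y",(338,57),.062),("barR",(243,9),.0775),("barL",(0,8),.0775)): print(n,np.round(wat(uv,s,z),4))
im=cv2.imread("pics/w1.png")
hsv=cv2.cvtColor(im,cv2.COLOR_BGR2GRAY)
c=cv2.HoughCircles(hsv,cv2.HOUGH_GRADIENT,1,60,param1=120,param2=20,minRadius=32,maxRadius=52);print(c)
delta([.518,-.189,.012])
```

```text
B [ 0.517  -0.1886  0.062 ]
T0 [ 0.6413 -0.1221  0.062 ]
Y [ 0.6347 -0.2658  0.062 ]
barR [ 0.6724 -0.1848  0.0775]
barL [0.6831 0.0094 0.0775]
[[[256.5 188.5  40. ]
  [333.5  61.5  43.6]
  [176.5  59.5  44.8]]]
turn [ 0.    -0.    -0.003] shift [ 0.0002 -0.0018  0.1587] t 2.8 F [ 0.3 -0.8  0.3]
```

```bash
python3 -m creep '[[0,0,-0.002,-0.001,-0.001,0.04,0],[0,0,-0.002,-0.001,-0.001,0.08,0],[0,0,-0.002,-0.001,-0.001,0.12,0],[0,0,-0.002,-0.001,-0.001,0.145,0],[0,0,-0.002,-0.001,-0.001,0.156,0],[0,0,-0.002,-0.001,-0.001,0.156,0],[0,0,-0.002,-0.001,-0.001,0.156,0.5],[0,0,-0.002,-0.001,-0.001,0.156,0.5],[0,0,-0.002,-0.001,-0.001,0.156,0.5],[0,0,-0.002,-0.001,-0.001,0.156,0.5]]'
python3 - <<'E'
from h import *
delta([.590,-.0155,.014],-.055)
delta([.623,-.017,.014],-.055)
E
```

```text
t: 3.8
position: [0.5185, -0.1889, 0.0159]
tcp_rot: [0.001, 1.0, -0.026, 0.001]
force: [-0.7, -1.3, 6.1]
gripper_width: 0.89
finger_force: 30.0
turn [ 0.001 -0.003  0.002] shift [ 0.0623 -0.1769  0.0019] t 3.8 F [-0.7 -1.3  6.1]
turn [ 0.001 -0.003  0.002] shift [ 0.0953 -0.1771  0.002 ] t 3.8 F [-0.7 -1.3  6.1]
```

```bash
python3 -m creep '[[0,0,0,0,-0.015,0,0.5],[0,0,0,0,-0.04,0,0.5],[0,0,0,0.005,-0.07,0,0.5],[0,0,0,0.01,-0.1,0,0.5],[0,0,0,0.02,-0.13,0,0.5],[0,0,0,0.03,-0.155,0,0.5],[0,0,0,0.04,-0.172,0,0.5],[0,0,0,0.045,-0.177,0,0.5],[0,0,0,0.045,-0.177,0,0.5]]'
python3 - <<'E'
from h import *
s=monitor.read_state(); im=read_camera("wrist"); cv2.imwrite("pics/w2.png",im)
np.savez("s2.npz",p=s["position"],r=s["tcp_rot"]); delta([.623,-.017,.016],-.055)
E
```

```text
t: 4.7
position: [0.5715, -0.0127, 0.0159]
tcp_rot: [-0.0, 1.0, -0.025, -0.0]
force: [-3.0, 1.9, 9.7]
gripper_width: 0.885
finger_force: 30.0
turn [-0.001 -0.     0.004] shift [ 0.0516  0.0017 -0.0001] t 4.75 F [-2.5  2.1  9.4]
```

View pics/w2.png

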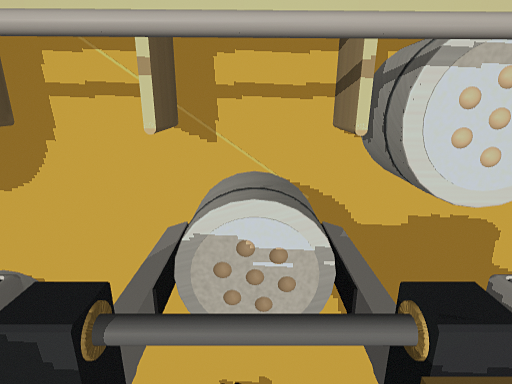

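The front top ends of the wall are at (150,131) and (361,132), and the tin is held with its lid centre at about (255,275).

Run:
```python
from h import *
f=np.load("s2.npz");s=dict(position=f["p"],tcp_rot=f["r"])
a,b=wat((150,130),s,.045),wat((361,131),s,.045);print(a,b,(a+b)/2,np.linalg.norm(a-b),np.arctan2(*(a-b)[:2]))
print("tin",wat((255,275),s,.062), "bar",[wat((u,v),s,.0775) for u,v in((0,23),(511,25))])
m=(a+b)/2; ax=np.array([np.cos(.055),-np.sin(.055),0]); t=m-ax*.012; t[2]=.0155; print(t); delta(t,-.055); print("home",m+ax*.012)
```

```text
[0.64381044 0.03669285 0.045     ] [ 0.63803687 -0.06709781  0.045     ] [ 0.64092365 -0.01520248  0.045     ] 0.10395112433277896 0.05556979687753256
tin [ 0.5705712  -0.01139794  0.062     ] bar [array([0.6858349 , 0.07232562, 0.0775    ]), array([ 0.67600656, -0.10657149,  0.0775    ])]
[ 0.6289418  -0.01454281  0.0155    ]
turn [-0.001 -0.     0.004] shift [ 0.0574 -0.001   0.0004] t 4.75 F [-2.5  2.1  9.4]
home [ 0.65290551 -0.01586215  0.045     ]
```

```bash
python3 -m creep '[[0,0,0.004,0.02,0,0,0.5],[0,0,0.004,0.04,0,0,0.5],[0,0,0.004,0.054,0,0,0.5],[0,0,0.004,0.054,0,0,0.5],[0,0,0.004,0.054,0,0,0.03],[0,0,0.004,0.054,0,0,0.03],[0,0,0.004,0.054,0,0,0.03],[0,0,0.004,0.03,0,0,0.03],[0,0,0.004,0,0,0,0.03],[0,0,0.004,-0.025,0,0,0.03],[0,0,0.004,-0.025,0,0,1],[0,0,0.004,-0.025,0,0,1]]'
python3 - <<'E'
from h import *
s=monitor.read_state();print(s["position"],s["force"],s["gripper_width"]); delta([.653-.042-.03,-.012,.03],-.0556)
E
```

```text
t: 5.95
position: [0.5467, -0.0124, 0.0147]
tcp_rot: [-0.0, 1.0, -0.028, 0.0]
force: [0.9, 0.6, -0.4]
gripper_width: 0.836
finger_force: 0.0
[ 0.54671791 -0.01237352  0.0146672 ] [ 0.92066016  0.56048459 -0.42826457] 0.8355694039673621
turn [-0.    -0.    -0.001] shift [ 0.0342 -0.0023 -0.0153] t 5.95 F [ 0.9  0.6 -0.4]
```

```bash
python3 -m creep '[[0,0,0,0,-0.002,0,1],[0,0,0,0,-0.002,0,1],[0,0,0,0,-0.002,0,1],[0,0,0,0,-0.002,-0.008,1],[0,0,0,0.01,-0.002,-0.008,1],[0,0,0,0.02,-0.002,-0.008,1],[0,0,0,0.03,-0.002,-0.008,1],[0,0,0,0.04,-0.002,-0.008,1],[0,0,0,0.048,-0.002,-0.008,1],[0,0,0,0.052,-0.002,-0.008,1],[0,0,0,0.052,-0.002,-0.008,1]]'
```

```text
t: 7.05
position: [0.5995, -0.0134, 0.0223]
tcp_rot: [0.0, 1.0, -0.028, 0.001]
force: [0.3, 0.1, -0.4]
gripper_width: 0.005
finger_force: 0.0
```

```bash
python3 -m creep '[[0,0,0,0.003,0,0,1],[0,0,0,0.005,0,0,1],[0,0,0,0.007,0,0,1],[0,0,0,0.007,0,0,1]]'
```

```text
t: 7.45
position: [0.5998, -0.0134, 0.022]
tcp_rot: [-0.0, 1.0, -0.028, -0.006]
force: [-9.7, 0.7, 6.9]
gripper_width: 0.002
finger_force: 5.3
```

Run:
```python
from h import *
s=monitor.read_state(); im=read_camera("wrist"); cv2.imwrite("pics/w3.png",im)
np.savez("s3.npz",p=s["position"],r=s["tcp_rot"]); print(s["position"],s["force"])
```

```text
[ 0.59984509 -0.01338301  0.02201856] [-9.70326205  0.73952608  6.88847315]
```

View pics/w3.png

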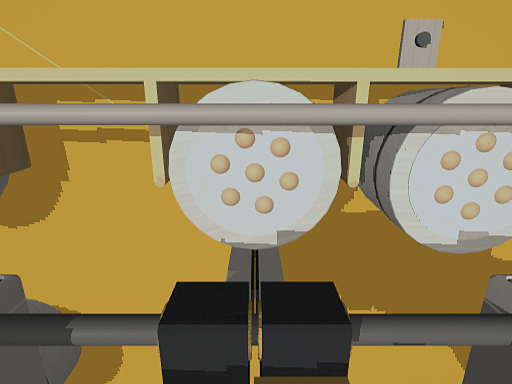

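The tin is centred in pocket 1 with its lid at (255,172). Its front edge lines up with the neighbouring tin's, and the push stalled at about 10 N. I'll check this numerically and then go for spare_a.

Run:
```python
from h import *
f=np.load("s3.npz");s=dict(position=f["p"],tcp_rot=f["r"])
for uv,z in(((255,172),.062),((478,178),.062),((160,185),.045),((353,185),.045),((255,114),.0775)): print(wat(uv,s,z))
delta([.506,.1775,.014],-.0556)
delta([.506,.1775,.09],-.0556)
```

```text
[ 0.65142726 -0.01506704  0.062     ]
[ 0.642515   -0.12090816  0.062     ]
[0.64285417 0.03674814 0.045     ]
[ 0.63700424 -0.0671497   0.045     ]
[ 0.67896897 -0.01661639  0.0775    ]
turn [-0.001  0.011 -0.001] shift [-0.1043 -0.1853  0.0092] t 7.5 F [-10.6   1.3   7.4]
turn [-0.001  0.011 -0.001] shift [-0.1052 -0.1853 -0.0667] t 7.5 F [-10.6   1.3   7.4]
```

```bash
python3 -m creep '[[0,0,0,-0.02,0,0,1],[0,0,0,-0.05,0,0,1],[0,0,0,-0.08,0,-0.04,0.5],[0,0,0,-0.095,-0.03,-0.08,0],[0,0,0,-0.111,-0.07,-0.12,0],[0,0,0,-0.111,-0.11,-0.145,0],[0,0,0,-0.111,-0.15,-0.145,0],[0,0,0,-0.111,-0.185,-0.145,0],[0,0,0,-0.111,-0.185,-0.145,0],[0,0,0,-0.111,-0.185,-0.145,0]]'
python3 - <<'E'
from h import *
s=monitor.read_state(); im=read_camera("wrist"); cv2.imwrite("pics/w4.png",im)
g=cv2.cvtColor(im,cv2.COLOR_BGR2GRAY)
for x in cv2.HoughCircles(g,cv2.HOUGH_GRADIENT,1,60,param1=120,param2=20,minRadius=32,maxRadius=55)[0]: print(x,wat(x[:2],s,.062))
for d in finder.pinpoint("wrist","spare_a"): print(d["score"],wat(d["uv"],s,0))
delta([.5055,.1777,.014],-.0556);print(s["gripper_width"])
E
```

```text
t: 8.5
position: [0.5052, 0.1778, 0.1676]
tcp_rot: [0.0, 1.0, -0.027, 0.0]
force: [-0.3, -0.6, 0.1]
gripper_width: 0.65
finger_force: 0.0
[253.5 186.5  40.8] [0.50699983 0.18039334 0.062     ]
[231.5  14.5  50. ] [0.65856745 0.1905243  0.062     ]
[465.5  22.5  41. ] [ 0.6416834  -0.00699024  0.062     ]
0.9 [0.50075165 0.18159945 0.        ]
0.62 [ 0.65169364 -0.01248731  0.        ]
0.19 [0.37640667 0.40361618 0.        ]
turn [ 0.001 -0.    -0.003] shift [ 0.     -0.0022  0.1535] t 8.6 F [-0.1 -0.9  0.4]
0.6498002821963764
```

View pics/w4.png

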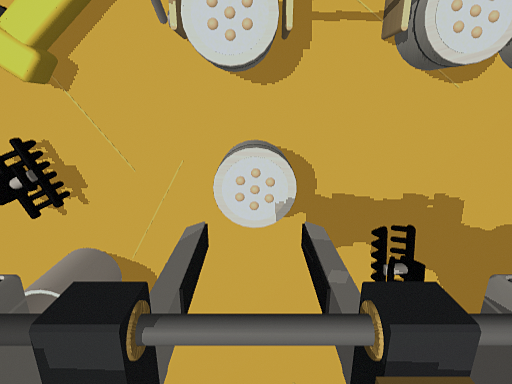

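The spare's lid centre (255,188) lines up with the middle of the fingers (208 to 302), so I'll descend straight.

```bash
python3 -m creep '[[0,0,0,0,0,0,0],[0,0,0,0,0,0.02,0],[0,0,0,0,0,0.05,0],[0,0,0,0,0,0.08,0],[0,0,0,0,0,0.115,0],[0,0,0,0,0,0.14,0],[0,0,0,0,0,0.152,0],[0,0,0,0,0,0.152,0],[0,0,0,0,0,0.152,0.5],[0,0,0,0,0,0.152,0.5],[0,0,0,0,0,0.152,0.5],[0,0,0,0,0,0.152,0.5]]'
python3 - <<'E'
from h import *
# pocket2 home = pocket1 home + 104 mm along rack y
ax=np.array([np.cos(.0556),-np.sin(.0556),0]);ay=np.array([np.sin(.0556),np.cos(.0556),0])
h=np.array([.6525,-.0157,.0155])+.104*ay;print("home2",h)
for k in(.085,.027): delta(h-k*ax,-.0556)
print(monitor.read_state()["position"])
E
```

```text
t: 9.8
position: [0.5063, 0.1775, 0.0167]
tcp_rot: [-0.0, 1.0, -0.028, 0.001]
force: [-0.3, 0.3, 5.6]
gripper_width: 0.894
finger_force: 30.0
home2 [0.65827942 0.08813929 0.0155    ]
turn [-0.001 -0.002 -0.001] shift [0.0718 0.0807 0.0013] t 9.8 F [-0.3  0.3  5.6]
turn [-0.001 -0.002 -0.001] shift [0.1298 0.0807 0.0015] t 9.8 F [-0.3  0.3  5.6]
[0.50625847 0.17748162 0.01671073]
```

```bash
python3 -m creep '[[0,0,0,0,0.015,0,0.5],[0,0,0,0.005,0.04,0,0.5],[0,0,0,0.015,0.065,0,0.5],[0,0,0,0.03,0.08,0,0.5],[0,0,0,0.045,0.081,0,0.5],[0,0,0,0.06,0.081,0,0.5],[0,0,0,0.07,0.081,0,0.5],[0,0,0,0.07,0.081,0,0.5]]'
python3 - <<'E'
from h import *
s=monitor.read_state(); im=read_camera("wrist"); cv2.imwrite("pics/w5.png",im)
np.savez("s5.npz",p=s["position"],r=s["tcp_rot"]);print(s["position"],s["force"])
E
```

```text
t: 10.6
position: [0.5708, 0.0923, 0.0167]
tcp_rot: [-0.0, 1.0, -0.028, 0.0]
force: [-1.9, -1.1, 6.9]
gripper_width: 0.891
finger_force: 30.0
[0.57080672 0.0922831  0.01665123] [-1.86127239 -1.12934122  6.92860194]
```

View pics/w5.png

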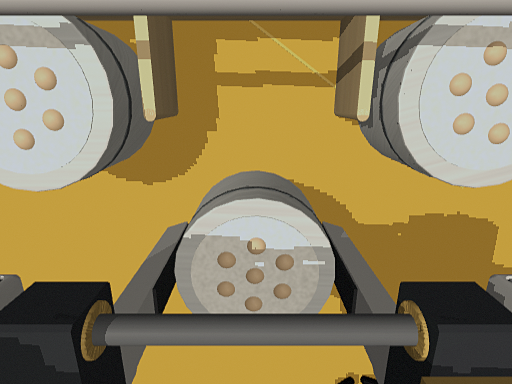

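Walls at (150,119) and (362,120), with the tin centred between them at column 255. Next: insert it, release, back off and close.

```bash
python3 -m creep '[[0,0,0,0.02,0,0,0.5],[0,0,0,0.04,0,0,0.5],[0,0,0,0.054,0,0,0.5],[0,0,0,0.059,0,0,0.5],[0,0,0,0.059,0,0,0.05],[0,0,0,0.059,0,0,0.05],[0,0,0,0.059,0,0,0.05],[0,0,0,0.035,0,0,0.05],[0,0,0,0.005,0,0,0.05],[0,0,0,-0.02,0,0,0.05],[0,0,0,-0.02,0,-0.008,1],[0,0,0,-0.02,0,-0.008,1]]'
python3 -m creep '[[0,0,0,0,0,0,1],[0,0,0,0,0,0,1],[0,0,0,0,0,0,1],[0,0,0,0,0,0,1],[0,0,0,0.01,0,0,1],[0,0,0,0.02,0,0,1],[0,0,0,0.03,0,0,1],[0,0,0,0.04,0,0,1],[0,0,0,0.048,0,0,1],[0,0,0,0.052,0,0,1],[0,0,0,0.052,0,0,1]]'
```

```text
t: 11.85
position: [0.5517, 0.0938, 0.0246]
tcp_rot: [-0.0, 1.0, -0.028, 0.001]
force: [0.7, 0.9, -0.4]
gripper_width: 0.819
finger_force: 0.0
t: 12.95
position: [0.6035, 0.0905, 0.0235]
tcp_rot: [0.0, 1.0, -0.028, 0.001]
force: [-0.1, -0.1, -0.3]
gripper_width: 0.007
finger_force: 0.0
```

```bash
python3 -m creep '[[0,0,0,0.003,0,0,1],[0,0,0,0.006,0,0,1],[0,0,0,0.009,0,0,1],[0,0,0,0.009,0,0,1]]'
python3 - <<'E'
from h import *
s=monitor.read_state(); im=read_camera("wrist"); cv2.imwrite("pics/w6.png",im)
np.savez("s6.npz",p=s["position"],r=s["tcp_rot"]);print(s["position"],s["force"])
g=cv2.cvtColor(im,cv2.COLOR_BGR2GRAY)
for x in cv2.HoughCircles(g,cv2.HOUGH_GRADIENT,1,80,param1=120,param2=20,minRadius=75,maxRadius=95)[0]: print(x,wat(x[:2],s,.06))
E
```

```text
t: 13.35
position: [0.6058, 0.0905, 0.023]
tcp_rot: [0.0, 1.0, -0.028, -0.006]
force: [-11.2, 0.1, 7.4]
gripper_width: 0.004
finger_force: 5.4
[0.60576281 0.09046686 0.02299757] [-11.19735958   0.11121381   7.43848492]
[255.5 164.5  84.2] [0.66029826 0.08844179 0.06      ]
[ 57.5 165.5  85.5] [0.66513322 0.18356642 0.06      ]
[453.5 162.5  85.6] [ 0.65597203 -0.00631102  0.06      ]
```

View pics/w6.png

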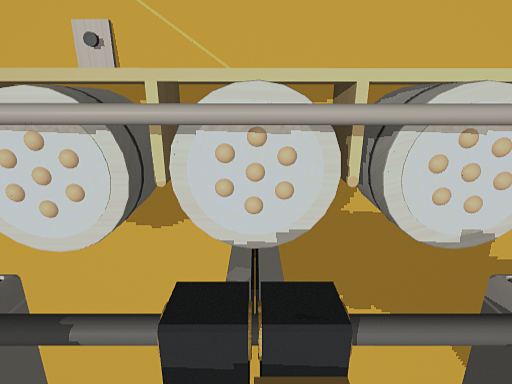

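Both tins are home. This one stalled at x = 0.6058, exactly as predicted, and the lids are in line. The bar crosses at row 114, so I'll triangulate its height from the earlier views.

Run:
```python
from h import *
ax=np.array([np.cos(.0556),-np.sin(.0556),0]);O=np.array([.6554,.0362,0])
A=[];b=[]
def add(o,d,n):
    q=np.array([(o-O)@ax,o[2]]);v=np.array([d@ax,d[2]]);v/=np.linalg.norm(v);nn=np.array([-v[1],v[0]]);A.append(nn);b.append(nn@q);print(n,"x' at z=.0775:",q[0]+(.0775-q[1])/v[1]*v[0])
for k,uv in(("1",(120,9)),("2",(255,24)),("3",(255,114)),("6",(255,114)),("5",(255,8))):
    f=np.load(f"s{k}.npz");add(*wray(uv,dict(position=f["p"],tcp_rot=f["r"])),k)
add(*ray("top",(250.4,136)),"top")
r=np.linalg.lstsq(np.array(A),np.array(b),rcond=None);print(r[:2], "radius",np.hypot(r[0][0],r[0][1]-.03), "lean",np.degrees(np.arctan2(r[0][0],r[0][1]-.03)))
tgt=O+ax*.0; 
for xx,z in((.075,.15),(.075,.07)): delta(O+ax*xx+[0,0,z],-.0556)
```

```text
1 x' at z=.0775: 0.02887479207030736
2 x' at z=.0775: 0.02843475983554155
3 x' at z=.0775: 0.026468422947485346
6 x' at z=.0775: 0.02655696436242371
5 x' at z=.0775: 0.02701305092635213
top x' at z=.0775: 0.028528223814954234
(array([0.02688137, 0.08305096]), array([2.19019146e-06])) radius 0.05947278971203779 lean 26.871718179293186
turn [ 0.     0.011 -0.   ] shift [ 0.1261  0.0514 -0.1283] t 13.4 F [-10.8   0.5   7.6]
turn [ 0.     0.011 -0.   ] shift [ 0.127   0.0514 -0.0483] t 13.4 F [-10.8   0.5   7.6]
```

```bash
python3 -m creep '[[0,0,0,-0.02,0,0,1],[0,0,0,-0.035,0,0,1],[0,0,0,-0.035,0.02,-0.04,1],[0,0,0,-0.035,0.051,-0.085,1],[0,0,0,-0.03,0.051,-0.13,1],[0,0,0,0.01,0.051,-0.135,1],[0,0,0,0.05,0.051,-0.135,1],[0,0,0,0.09,0.051,-0.135,1],[0,0,0,0.112,0.051,-0.13,1],[0,0,0,0.112,0.051,-0.09,1],[0,0,0,0.112,0.051,-0.055,1],[0,0,0,0.112,0.051,-0.055,1]]'
cat >> h.py <<'E'
def rk():
    s=monitor.read_state();d=s["position"]-np.array([.6554,.0362,0]);print("rack frame",np.round([d[0]*.9985-d[1]*.0556,d[0]*.0556+d[1]*.9985,d[2]],4),"F",np.round(s["force"],1),s["t"])
E
python3 -c "
from h import *
rk()"
```

```text
t: 14.6
position: [0.7164, 0.0329, 0.0731]
tcp_rot: [0.0, 1.0, -0.028, -0.005]
force: [-0.3, -0.4, -0.8]
gripper_width: 0.008
finger_force: 0.0
rack frame [0.0611 0.0001 0.0731] F [-0.3 -0.4 -0.8] 14.6
```

```bash
python3 -m creep '[[0,0,0,-0.018,0,-0.002,1],[0,0,0,-0.031,0,-0.006,1],[0,0,0,-0.046,0,-0.007,1],[0,0,0,-0.061,0,-0.006,1],[0,0,0,-0.076,0,-0.003,1],[0,0,0,-0.088,0,0.002,1],[0,0,0,-0.091,0,0.003,1],[0,0,0,-0.091,0,0.003,1]]'
python3 - <<'E'
from h import *
rk(); im=read_camera("side"); cv2.imwrite("pics/s7.png",cv2.resize(im[120:300,140:320],None,fx=3.2,fy=3.2,interpolation=3))
E
```

```text
t: 15.4
position: [0.631, 0.0381, 0.0772]
tcp_rot: [-0.0, 1.0, -0.028, 0.002]
force: [1.7, -1.0, 0.3]
gripper_width: 0.006
finger_force: 0.5
rack frame [-0.0245  0.0005  0.0772] F [ 1.7 -1.   0.3] 15.4
```

View pics/s7.png

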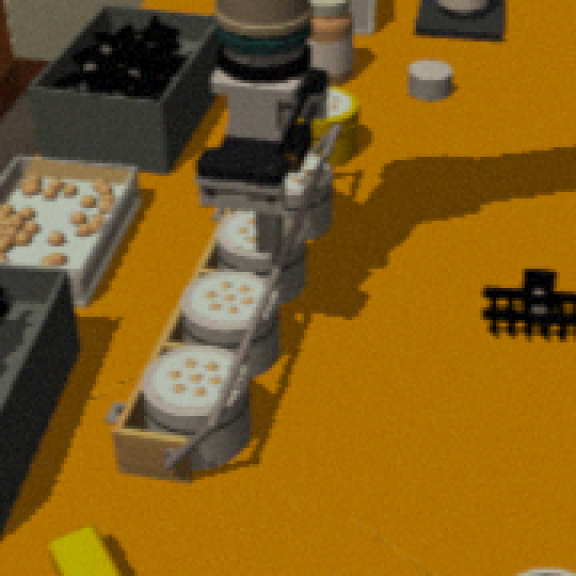

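The side view shows the bar tipped forward over the front edges of the tins, with all four tins in line. I'll lift off it and press down from above.

```bash
python3 -m creep '[[0,0,0,0.004,0,-0.005,1],[0,0,0,0.004,0,-0.035,1],[0,0,0,-0.005,0,-0.045,1],[0,0,0,-0.022,0,-0.045,1],[0,0,0,-0.022,0,-0.025,1],[0,0,0,-0.022,0,-0.025,1]]'
python3 -c "
from h import *
rk();rk();delta([.6,.04,.1],-.0556)"
```

```text
t: 16.05
position: [0.605, 0.0394, 0.0989]
tcp_rot: [0.0, 1.0, -0.028, -0.002]
force: [-0.2, 0.5, 0.7]
gripper_width: 0.001
finger_force: 0.0
rack frame [-0.0505  0.0004  0.0989] F [-0.2  0.5  0.7] 16.05
rack frame [-0.0505  0.0004  0.0989] F [-0.2  0.5  0.7] 16.05
turn [ 0.     0.005 -0.   ] shift [-0.0051 -0.0003 -0.001 ] t 16.05 F [-0.2  0.5  0.7]
```

```bash
python3 -m creep '[[0,0,0,0,0,0.014,1],[0,0,0,-0.002,0,0.022,1],[0,0,0,-0.005,0,0.029,1],[0,0,0,-0.008,0,0.036,1],[0,0,0,-0.01,0,0.044,1],[0,0,0,-0.012,0,0.052,1],[0,0,0,-0.012,0,0.06,1],[0,0,0,-0.012,0,0.067,1],[0,0,0,-0.012,0,0.067,1]]'
python3 -c "
from h import *
rk()"
```

```text
t: 16.95
position: [0.5961, 0.0399, 0.0339]
tcp_rot: [-0.0, 1.0, -0.028, 0.0]
force: [-3.6, -0.4, 8.5]
gripper_width: 0.004
finger_force: 4.1
rack frame [-0.0594  0.0004  0.0339] F [-3.6 -0.4  8.5] 16.95
```

```bash
python3 -m creep '[[0,0,0,-0.001,0,0.004,1],[0,0,0,-0.001,0,0.008,1],[0,0,0,-0.001,0,0.008,1]]'
python3 -c "
from h import *
rk()"
```

```text
t: 17.25
position: [0.5964, 0.0399, 0.0324]
tcp_rot: [-0.001, 1.0, -0.028, 0.002]
force: [-14.0, -0.4, 56.7]
gripper_width: 0.006
finger_force: 28.3
rack frame [-0.0591  0.0004  0.0324] F [-14.   -0.4  56.7] 17.25
```

The bar is at its stop, and pressing it built up 57 N, so I'll back off.

```bash
python3 -m creep '[[0,0,0,0,0,-0.01,1],[0,0,0,0,0,-0.03,1],[0,0,0,-0.02,0,-0.06,1],[0,0,0,-0.04,0,-0.1,1],[0,0,0,-0.06,0,-0.14,1],[0,0,0,-0.08,0,-0.16,1],[0,0,0,-0.08,0,-0.16,1],[0,0,0,-0.08,0,-0.16,1]]'
cat > chk.py <<'E'
from h import *
ax=np.array([.9985,-.0556,0]);ay=np.array([.0556,.9985,0]);O=np.array([.6554,.0362,0])
s=monitor.read_state();im=read_camera("wrist");cv2.imwrite("pics/w8.png",im)
g=cv2.cvtColor(im,cv2.COLOR_BGR2GRAY)
for n in("bail_bar","tin_a"):
    for d in finder.pinpoint("wrist",n):
        q=wat(d["uv"],s,.03 if n=="bail_bar" else 0)-O;print(n,round(d["score"],2),np.round(d["uv"]),np.round([q@ax,q@ay],3))
for x in cv2.HoughCircles(g,cv2.HOUGH_GRADIENT,1,50,param1=120,param2=20,minRadius=28,maxRadius=50)[0]:
    q=wat(x[:2],s,.06)-O;print(x,np.round([q@ax,q@ay],4))
# bar profile along rack x: expected pixel for bar down vs up
c=calibration("wrist");H=np.array(c["hand_eye"]);K=np.array(c["K"]);w,a,b,e=s["tcp_rot"];Rt=R.from_quat([a,b,e,w])
for xx,z in((-.062,.03),(-.060,.045),(-.055,.055)):
    p=H[:3,:3].T@(Rt.inv().apply(O+ax*xx+[0,0,z]-s["position"])-H[:3,3]);u=K@[p[0],-p[1],-p[2]];print(xx,z,u[:2]/u[2])
print(g[100:300,int(u[0]/u[2])].tolist())
rk()
M={}
E
python3 chk.py; sed -i 's/A=(.515,.18),B=(.525,-.18)/P2=(.656,.088),P1=(.65,-.016)/' m.py; python3 m.py
```

```text
t: 18.05
position: [0.5161, 0.0446, 0.1857]
tcp_rot: [-0.0, 1.0, -0.028, 0.001]
force: [-0.0, 0.2, -0.7]
gripper_width: 0.003
finger_force: 0.0
bail_bar 0.71 [254. 105.] [-0.061  0.003]
tin_a 0.82 [398.  52.] [-0.005 -0.158]
tin_a 0.68 [113.  50.] [-0.003  0.16 ]
[310.5  43.5  42.7] [-0.0058 -0.0495]
[421.5  38.5  49.4] [-0.0017 -0.1514]
[98.5 48.5 41.6] [-0.0099  0.1474]
[201.5  40.5  45. ] [-0.0032  0.0512]
-0.062 0.03 [256.7276622  105.94221453]
-0.06 0.045 [256.81323401 104.20127129]
-0.055 0.055 [256.88090416  99.08139008]
[155, 155, 158, 141, 134, 152, 167, 173, 163, 151, 130, 96, 102, 109, 108, 103, 149, 159, 155, 155, 156, 155, 155, 155, 156, 155, 155, 156, 156, 156, 154, 155, 155, 156, 155, 156, 154, 155, 156, 155, 155, 156, 156, 157, 154, 156, 154, 154, 154, 155, 156, 155, 155, 155, 155, 155, 155, 156, 155, 155, 156, 156, 156, 155, 154, 157, 156, 156, 156, 155, 154, 156, 155, 155, 155, 157, 155, 155, 156, 156, 156, 155, 155, 155, 154, 155, 155, 156, 156, 156, 155, 155, 155, 155, 155, 155, 156, 155, 155, 155, 155, 155, 155, 156, 156, 156, 154, 155, 154, 156, 155, 155, 155, 1
[... 388 characters left out ...]
 [229]
P2 ('side',) [0.6626 0.0769] 0.247 [722]
P2 ('top', 'side') [0.661  0.0855] 0.924 [229, 722]
P1 ('top',) [ 0.6533 -0.0162] 0.197 [543]
P1 ('side',) [ 0.6557 -0.0207] 0.249 [611]
P1 ('top', 'side') [ 0.6549 -0.0178] 0.465 [543, 611]
T3 ('top',) [0.6622 0.1925] 0.07 [640]
T3 ('side',) [0.6644 0.1852] 0.123 [1037]
T3 ('top', 'side') [0.6628 0.1901] 0.268 [640, 1037]
T0 ('top',) [ 0.644  -0.1216] 0.093 [613]
T0 ('side',) [ 0.6481 -0.1288] 0.245 [525]
T0 ('top', 'side') [ 0.6467 -0.1243] 0.39 [613, 525]
Y ('top',) [ 0.6369 -0.2656] 0.036 [713]
Y ('side',) [ 0.639  -0.2815] 0.212 [434]
Y ('top', 'side') [ 0.6373 -0.2664] 0.297 [713, 434]
[0.6957 0.2587 0.0775]
[ 0.6736 -0.1916  0.0775]
18.5
```

The bar is level: it sits at row 105 against a predicted 106. All four tins are home and the bystander tin hasn't moved.

```bash
python3 -c "
from station import env
print(env.close_job())"
```

```text
the job is handed in; nothing more can be done
None
```

I slid both spare tins into the empty pockets (1 and 2), home against the back board, swung the retaining bar fully down in front of all four tins, and handed the job in at about 18.5 s; one risk is that seating the bar briefly pressed it with 57 N through the fingertips, above the 40 N limit stated for the arm or gripper body.

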